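# Hang the long peg rack on its two hooks

## Task

Hang the long peg rack up on the stand: lift it by its top rail and bring the rail down into both U-shaped hooks, and let go only once it rests in both. Leave the short peg rack standing where it is.

Things in the scene. Friction and masses are not known exactly. Their poses are not given: they have to be found in the camera images.
- long_rack: Longer of two pale wooden peg racks standing on the mat: square rail 240 long, 14 thick, 18 high, knob ends, on two stiles over a 132x44 tray with 4 black pegs (tops 83 up); 0.25 kg, balanced. Origin: centre of tray's underside; z up, y along rail. Rail's underside is 105, its middle 114 above origin. Rail ends, 66 to 109 from the middle, go in the hooks, either way round. All mm.
- short_rack: A bystander: the same kind of rack, same height, but its rail is only 124 mm long (too short for the hooks) and its 80 mm tray holds two pegs. Origin and axes as for the long rack. The two racks may have changed places.
- left_hook: Robot's left of two steel hooks on a fixed wooden stand: 10 mm bar bent to a U, open upward, 36 mm wide inside at the seat, 58 at the mouth, tips 25 above the seat. Origin: the seat, where the rail's underside rests (140 above the bench). x: across the rail, toward the posts (43 behind the seat, 27 higher); y: from right hook to left; z up. Clear between the hooks: 160 wide, 124 deep.
- right_hook: The right one of the two hooks, of the same shape, with the same axes and its origin likewise at its seat, 170 mm from the left hook's origin along -y of the hooks' axes; both seats are equally high.

How it is judged (in metres and radians):
On the way, in this order (a step that is already met when the one before it is completed fails the run):
1. the long rack is lifted clear of the mat (height (world z) of long_rack above 0.04 m), for 0.2 s.
2. still held, the long rack's rail is down in both hooks (contact force between long_rack and the fingers above 0.5 N and z of long_rack in the frame of left_hook between -0.115 and -0.096 m and y of long_rack in the frame of left_hook between -0.11 and -0.06 m and x of long_rack in the frame of left_hook between -0.035 and 0.035 m and angle between the y axis of long_rack and the y axis of left_hook, either way round below 0.2 rad and angle between long_rack's own z axis and vertical below 0.2 rad), for 0.1 s.
At the end, for the whole second after the job is handed in: The long rack hangs at rest on both hooks (0.2 N or more on each), rail at seat height within 9 mm, rack within 25 mm of midway along the rail, 35 mm across it, 0.2 rad of the hooks' line and of upright; the short rack stands upright within 50 mm of its start (contact force between long_rack and left_hook above 0.2 N and contact force between long_rack and right_hook above 0.2 N and z of long_rack in the frame of left_hook between -0.115 and -0.096 m and y of long_rack in the frame of left_hook between -0.11 and -0.06 m and x of long_rack in the frame of left_hook between -0.035 and 0.035 m and angle between the y axis of long_rack and the y axis of left_hook, either way round below 0.2 rad and angle between each of long_rack, short_rack's own z axis and vertical below 0.2 rad and linear speed of long_rack below 0.03 m/s and angular speed of long_rack below 0.2 rad/s and distance of short_rack from where it was at the start of the episode below 0.05 m); the robot touches nothing.
It fails at once if the short rack is lifted, pushed more than 50 mm or knocked over (distance of short_rack from where it was at the start of the episode above 0.05 m or angle between short_rack's own z axis and vertical above 0.5 rad).
It also fails if it takes over 40 s, if anything falls off the work surface, if the arm or the gripper's body presses on something with over 40 N, if the wrist force passes 120 N, or if a joint passes its speed limit or range.

## Robot

A 7-joint arm with a two-finger parallel gripper is mounted at the origin on a cart in front of the work surface, level with it; the furniture and walls round the work are solid. World frame = base frame: x ahead of the robot, y to its left, z up, the work surface at z = 0. Lengths are in mm, angles in rad, forces in N, time in s.
With the tool pointing down it reaches from about 350 to 775 mm from the base axis. Payload 3.1 kg.
Tool frame: the origin (TCP) lies on the centre line of the jaws, within the pads' length; the fingertips stand 17 mm ahead of it and the grasp point (between the pads) lies 2 mm behind it; z points along the fingers, y is the line along which they close (so a half turn about z gives the same grasp; the last joint's range is limited). The gripper opens to 85 mm and grips with 20 to 120 N. Pads are 22 mm wide; open, the fingers measure 114 mm over their backs; the gripper's body (76 mm by 85 mm) begins 54 mm behind the grasp point. The pads swing forward as they close: fully open they stand 13 mm farther back than shut.
Start: joints at [-1.15, 0.311, 0.014, 1.512, -0.004, 1.319, -0.027], TCP at [245.527, 492.172, 248.304] pointing down, gripper open.
Joint ranges: [-2.7, 2.7], [-0.3, 1.91], [-1.27, 1.3], [0.12, 2.57], [-1.44, 4.58], [0.2, 2.03], [-3.05, 3.05]. Speed limits (rad/s): [2.79, 2.79, 3.14, 3.14, 3.14, 3.14, 3.14].

## Interface

Orientations are given as a unit quaternion [w, x, y, z].
In Python, from station import robot, snapshot, calibration gives the robot as it stands.
- The arm moves only by the tool carry_out, never from a script. Its argument "commands" is a list of rows, each an object with "angular": the turn, a rotation vector about the tool's x, y, z in rad, a list of three; "xyz": the shift along the tool's x, y, z in m, a list of three; "gripper": the finger opening in m, from 0 to 0.0854. A call has 1 to 20 rows; each row shifts and turns the commanded pose from where the row before left it, along the tool's axes as they then stand; what a row does not reach is not made up. A row lasts 1/12 s, in which the tool goes at most 41.7 mm and 7.16 degrees, less where a joint would pass 70% of its speed; a pose out of reach is approached as far as the arm can. A call is refused whole if a number of a shift passes 0.0417 or a number of a turn 0.125, either way. A call with a gripper value outside its range is refused whole. The fingers move at their own pace and stop on an object; "grip_force" is the grip in N (left out, the last holds). Time passes only in rows, so rows that do not move let the fingers close. It gives the time, the measured TCP pose, the force, the opening and the grip force at its end, in the units of the state.
- robot.observe(): the state, without advancing time (a new reading comes with each control period).
- snapshot(name): name is "side" or "top"; returns the picture (400x640x3 uint8, red, green, blue); there is no depth.
- calibration(name): a dict with "fx", "fy", "cx", "cy" (pixels), "R" (3x3) and "t" (3): a world point X has camera coordinates R X + t. Camera axes: x right, y down, z forward; pixel columns grow to the right and rows downward; lengths in mm; the calibration is good to about 2 mm. A picture is of the moment at which its call begins. calibration takes no time and is no camera call.
- robot.close_job(): hands the job in; it is judged then, once.
The state is a dict: "clock": time; "joint_pos": joint angles; "joint_velocities": joint speeds; "joint_torque": joint torques, N m; "tool_pos": TCP position; "tool_rot": TCP orientation; "contact_force": force on the tool from outside, world axes, zero at the start; "moment": the same for the moment, N m; "grip_width": finger opening in mm; "grip_force": force on a finger pad.
Only numpy, scipy, OpenCV 4.12 (cv2) and the standard library are available. Lean on these libraries where they do the work, as an engineer would, in place of code of your own. Each camera call takes 0.05 s, during which the arm holds its last target. There are 200 camera calls.

## Working session

There is one attempt and no reset: what is moved stays moved. The work goes in short steps, Python scripts to look and compute and a tool call to move; the robot and the scene stay as the last step left them, time stands still between calls to the robot, and variables do not carry over. Pictures are saved under pics/ and viewed, at most 10 in all, crops included, and the job is handed in when it is done.

Besides the shell and the picture viewer there is one more tool, called after "Emit:" as name(argument=value, ...) on one line, values as JSON. carry_out: Moves the arm, as the interface text tells. Its arguments: {"type":"object","properties":{"commands":{"type":"array","items":{"type":"object","properties":{"angular":{"type":"array","items":{"type":"number"}},"xyz":{"type":"array","items":{"type":"number"}},"gripper":{"type":"number"}}}},"grip_force":{"type":"number"}},"required":["commands"]}

```bash
mkdir -p pics; ls; python3 - <<'E'
from station import robot,snapshot,calibration
import cv2
for n in("top","side"):
    im=snapshot(n); cv2.imwrite(f"pics/{n}0.png",im[:,:,::-1]); c=calibration(n); print(n,c)
print(robot.observe())
E
```

```text
pics
top {'fx': 371.5345911791833, 'fy': 371.5345911791833, 'cx': 327.5007542467447, 'cy': 201.69134408829282, 'R': array([[ 0.00386487, -0.99935351,  0.03574374],
       [-0.99800167, -0.00610907, -0.06289147],
       [ 0.06306918, -0.03542925, -0.99738009]]), 't': array([-61.78449303, 467.00383287, 937.63392556])}
side {'fx': 361.8931784658689, 'fy': 361.8931784658689, 'cx': 319.54739989041246, 'cy': 203.91700764313885, 'R': array([[-0.73631964,  0.67656919,  0.00935483],
       [ 0.50536901,  0.55908829, -0.65728414],
       [-0.44992838, -0.47924358, -0.75358479]]), 't': array([ 381.75143651, -132.67973453, 1224.1133575 ])}
{'clock': 0.1, 'joint_pos': array([-1.14970722,  0.31162326,  0.01400024,  1.51289384, -0.00440964,
        1.31920135, -0.02722839]), 'joint_velocities': array([ 0.00151304,  0.00038506,  0.0001679 , -0.00198991,  0.00111488,
        0.00061289,  0.00017298]), 'joint_torque': array([ 1.00887577e-03, -3.80852187e+01,  1.46780298e-01, -2.31239283e+01,
        1.22499123e-02,  8.14644591e-03, -4.18039832e-06]), 'tool_pos': array([245.25670562, 491.60093304, 247.34314737]), 'tool_rot': array([-2.00636816e-04,  2.29316108e-01,  9.73351440e-01, -1.02808006e-03]), 'contact_force': array([-0.25041509, -0.62555386, -0.19939024]), 'moment': array([ 0.04971843, -0.01495532,  0.03302234]), 'grip_force': 0.0, 'grip_width': 85.28266786672735}
```

View pics/top0.png

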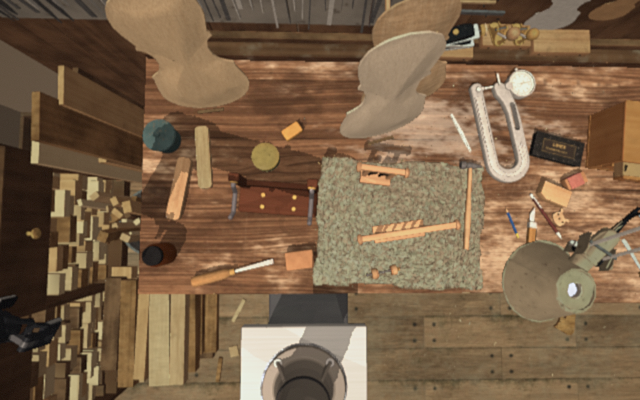

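View pics/side0.png

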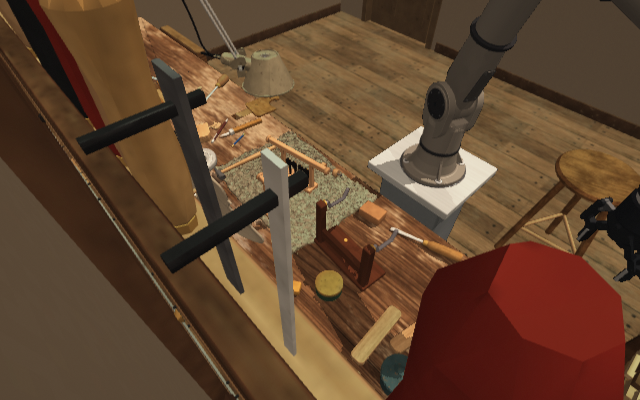

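The top view shows the long rail from about (360,240) to (459,225), the short rack near (385,174), and the hooks near (235,215) and (312,215). The side view is partly blocked by furniture. I'll zoom in on both.

```bash
python3 - <<'E'
import cv2
a=cv2.imread("pics/top0.png")[150:290,220:480]; cv2.imwrite("pics/top0c.png",cv2.resize(a,None,fx=3,fy=3,interpolation=cv2.INTER_CUBIC))
a=cv2.imread("pics/side0.png")[120:300,210:410]; cv2.imwrite("pics/side0c.png",cv2.resize(a,None,fx=3.3,fy=3.3,interpolation=cv2.INTER_CUBIC))
E
```

```text
(no output)
```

View pics/top0c.png

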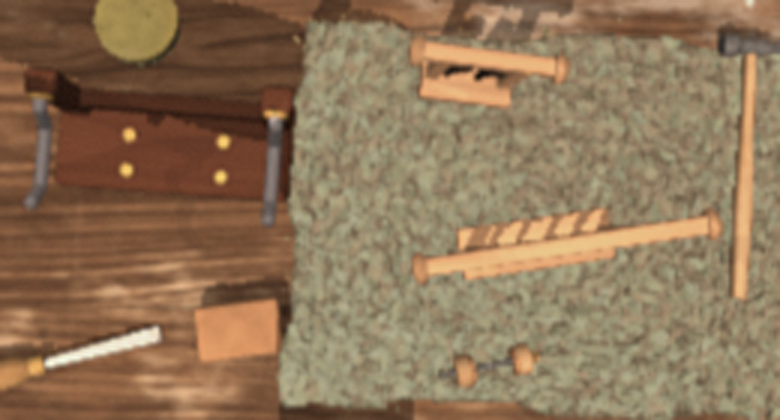

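View pics/side0c.png

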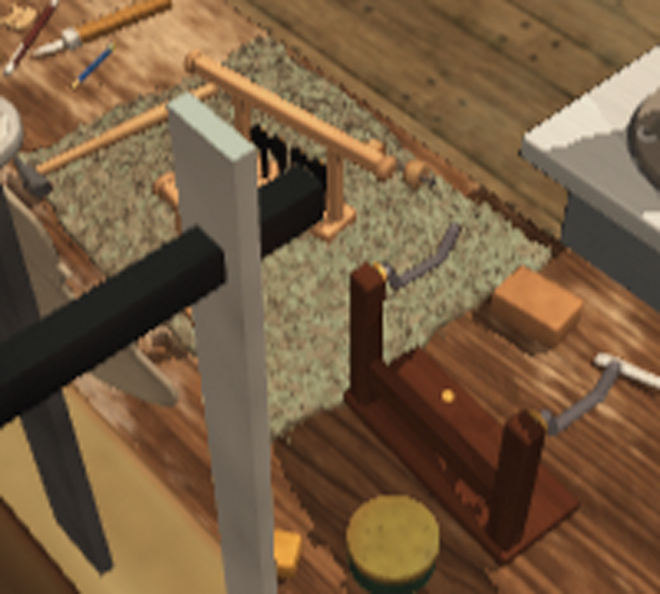

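The crops show the long rail's knobs at top-crop (421,268) and (713,224). The hook tips are at (32,203) and (268,220), and the post joints at (40,97) and (273,117).

```bash
cat > h.py <<'E'
import numpy as np
from station import robot,snapshot,calibration
def ray(n,uv,z):
    c=calibration(n);R=c["R"];o=-R.T@c["t"]
    d=R.T@np.array([(uv[0]-c["cx"])/c["fx"],(uv[1]-c["cy"])/c["fy"],1]);return o+d*(z-o[2])/d[2]
def proj(n,X):
    c=calibration(n);p=c["R"]@np.array(X)+c["t"];return np.array([c["cx"]+c["fx"]*p[0]/p[2],c["cy"]+c["fy"]*p[1]/p[2]])
E
python3 - <<'E'
from h import *
np.set_printoptions(precision=1,suppress=True)
T=lambda x,y:(220+(x+.5)/3-.5,150+(y+.5)/3-.5)
S=lambda x,y:(210+x/3.3,120+y/3.3)
a=ray("top",T(421,268),116);b=ray("top",T(713,224),116)
print("long",a,b,(a+b)/2,np.linalg.norm(a-b),np.arctan2((a-b)[1],(a-b)[0]))
a=ray("top",T(419,51),116);b=ray("top",T(561,69),116);print("short",a,b,(a+b)/2,np.linalg.norm(a-b))
l=ray("top",T(31,203),165);r=ray("top",T(267,220),165);print("tips",l,r,np.linalg.norm(l-r))
l=ray("top",T(40,97),165);r=ray("top",T(273,117),165);print("rear",l,r,np.linalg.norm(l-r))
for n,p in(("Ltip",(615,366)),("Rtip",(457,230))):print(n,ray("side",S(*p),165))
print("long side knobs",ray("side",S(193,61),116),ray("side",S(386,168),116))
print([ray("top",T(*p),170) for p in((40,82),(277,100))])
E
```

```text
long [ 375.9 -130.6  116. ] [ 410.3 -357.   116. ] [ 393.1 -243.8  116. ] 228.92370923827568 1.7216174861958018
short [ 542.7 -129.4  116. ] [ 529.7 -239.8  116. ] [ 536.2 -184.6  116. ] 111.20349588327159
tips [423.1 154.3 165. ] [411.7 -13.8 165. ] 168.4515323910741
rear [499.1 149.4 165. ] [485.9 -17.6 165. ] 167.52395158273157
Ltip [425.5 157.8 165. ]
Rtip [414.1  -7.5 165. ]
long side knobs [ 406.7 -357.8  116. ] [ 371.4 -130.4  116. ]
[array([509.3, 148.5, 170. ]), array([497.7, -20.4, 170. ])]
```

Emit:
carry_out(commands=[{"angular": [0,0,0.12],"gripper": 0.0854},{"angular": [0,0,0.12]},{"angular": [0,0,0.12]},{"angular": [0,0,0.12]},{"angular": [0,0,0.12]},{"angular": [0,0,0.12]},{"angular": [0,0,0.12]},{"angular": [0,0,0.12]}])

```text
invalid input
```

Emit:
carry_out(commands=[{"xyz": [-0.037,0.0086,0]},{"xyz": [-0.037,0.0086,0]},{"xyz": [-0.037,0.0086,0]},{"xyz": [-0.037,0.0086,0]},{"xyz": [-0.037,0.0086,0]},{"xyz": [-0.037,0.0086,0]},{"xyz": [-0.037,0.0086,0]},{"xyz": [-0.037,0.0086,0]},{"xyz": [-0.037,0.0086,0]},{"xyz": [-0.037,0.0086,0]},{"xyz": [-0.037,0.0086,0]},{"xyz": [0,0,0]}])

```text
invalid input
```

Emit:
carry_out(commands=[{"xyz": [-0.034,-0.006,0]},{"xyz": [-0.034,-0.006,0]},{"xyz": [-0.034,-0.006,0]},{"xyz": [-0.034,-0.006,0]},{"xyz": [-0.034,-0.006,0]},{"xyz": [-0.034,-0.006,0]},{"xyz": [-0.034,-0.006,0]},{"xyz": [-0.034,-0.006,0]},{"xyz": [-0.034,-0.006,0]},{"xyz": [-0.034,-0.006,0]},{"xyz": [0,0,0]},{"xyz": [0,0,0]}])

```text
invalid input
```

Emit:
carry_out(commands=[{"angular": [0,0,0.12],"xyz": [0,0,0],"gripper": 0.085},{"angular": [0,0,0.12],"xyz": [0,0,0],"gripper": 0.085},{"angular": [0,0,0.12],"xyz": [0,0,0],"gripper": 0.085},{"angular": [0,0,0.12],"xyz": [0,0,0],"gripper": 0.085},{"angular": [0,0,0.12],"xyz": [0,0,0],"gripper": 0.085},{"angular": [0,0,0.12],"xyz": [0,0,0],"gripper": 0.085},{"angular": [0,0,0.12],"xyz": [0,0,0],"gripper": 0.085},{"angular": [0,0,0.12],"xyz": [0,0,0],"gripper": 0.085},{"angular": [0,0,0],"xyz": [0,0,0],"gripper": 0.085}])

```text
clock: 0.85
tool_pos: [245.3, 491.8, 247.7]
tool_rot: [0.0, 0.654, 0.757, -0.001]
contact_force: [-0.1, -0.0, -0.5]
grip_width: 84.9
grip_force: 0.0
```

Emit:
carry_out(commands=[{"angular": [0,0,0],"gripper": 0.085,"xyz": [-0.037,0.0086,0]},{"angular": [0,0,0],"gripper": 0.085,"xyz": [-0.037,0.0086,0]},{"angular": [0,0,0],"gripper": 0.085,"xyz": [-0.037,0.0086,0]},{"angular": [0,0,0],"gripper": 0.085,"xyz": [-0.037,0.0086,0]},{"angular": [0,0,0],"gripper": 0.085,"xyz": [-0.037,0.0086,0]},{"angular": [0,0,0],"gripper": 0.085,"xyz": [-0.037,0.0086,0]},{"angular": [0,0,0],"gripper": 0.085,"xyz": [-0.037,0.0086,0]},{"angular": [0,0,0],"gripper": 0.085,"xyz": [-0.037,0.0086,0]},{"angular": [0,0,0],"gripper": 0.085,"xyz": [-0.037,0.0086,0]},{"angular": [0,0,0],"gripper": 0.085,"xyz": [-0.037,0.0086,0]},{"angular": [0,0,0],"gripper": 0.085,"xyz": [-0.037,0.0086,0]}])

```text
clock: 1.77
tool_pos: [399.2, 101.7, 248.3]
tool_rot: [-0.0, 0.651, 0.759, 0.0]
contact_force: [1.0, 1.3, 0.6]
grip_width: 85.1
grip_force: 0.0
```

Emit:
carry_out(commands=[{"angular": [0,0,0],"gripper": 0.085,"xyz": [-0.034,-0.006,0]},{"angular": [0,0,0],"gripper": 0.085,"xyz": [-0.034,-0.006,0]},{"angular": [0,0,0],"gripper": 0.085,"xyz": [-0.034,-0.006,0]},{"angular": [0,0,0],"gripper": 0.085,"xyz": [-0.034,-0.006,0]},{"angular": [0,0,0],"gripper": 0.085,"xyz": [-0.034,-0.006,0]},{"angular": [0,0,0],"gripper": 0.085,"xyz": [-0.034,-0.006,0]},{"angular": [0,0,0],"gripper": 0.085,"xyz": [-0.034,-0.006,0]},{"angular": [0,0,0],"gripper": 0.085,"xyz": [-0.034,-0.006,0]},{"angular": [0,0,0],"gripper": 0.085,"xyz": [-0.034,-0.006,0]},{"angular": [0,0,0],"gripper": 0.085,"xyz": [-0.034,-0.006,0]},{"angular": [0,0,0],"gripper": 0.085,"xyz": [0,0,0]},{"angular": [0,0,0],"gripper": 0.085,"xyz": [0,0,0]}])

```text
clock: 2.77
tool_pos: [388.8, -243.8, 248.1]
tool_rot: [-0.0, 0.654, 0.756, -0.001]
contact_force: [-0.6, -0.4, 0.2]
grip_width: 85.1
grip_force: 0.0
```

Emit:
carry_out(commands=[{"angular": [0,0,0],"gripper": 0.085,"xyz": [0,0.002,0.03]},{"angular": [0,0,0],"gripper": 0.085,"xyz": [0,0,0.03]},{"angular": [0,0,0],"gripper": 0.085,"xyz": [0,0,0.025]},{"angular": [0,0,0],"gripper": 0.085,"xyz": [0,0,0.02]},{"angular": [0,0,0],"gripper": 0.085,"xyz": [0,0,0.015]},{"angular": [0,0,0],"gripper": 0.085,"xyz": [0,0,0.012]},{"angular": [0,0,0],"gripper": 0.085,"xyz": [0,0,0]},{"angular": [0,0,0],"gripper": 0.085,"xyz": [0,0,0]}])

```text
clock: 3.43
tool_pos: [391.9, -239.5, 115.8]
tool_rot: [-0.001, 0.652, 0.759, 0.0]
contact_force: [0.3, -0.5, -0.5]
grip_width: 84.5
grip_force: 0.0
```

```bash
python3 - <<'E'
from h import *
import cv2
a=snapshot("side")[110:240,230:390]; b=snapshot("top")[190:280,330:490]
a=cv2.resize(a,(640,520),interpolation=2)
cv2.imwrite("pics/s1.png",cv2.resize(np.vstack([cv2.resize(a,(480,390)),cv2.resize(b,(480,270))]),(436,600))[:,:,::-1])
print(robot.observe()["tool_pos"])
E
```

```text
[ 392.82939549 -240.74973545  117.06157343]
```

View pics/s1.png

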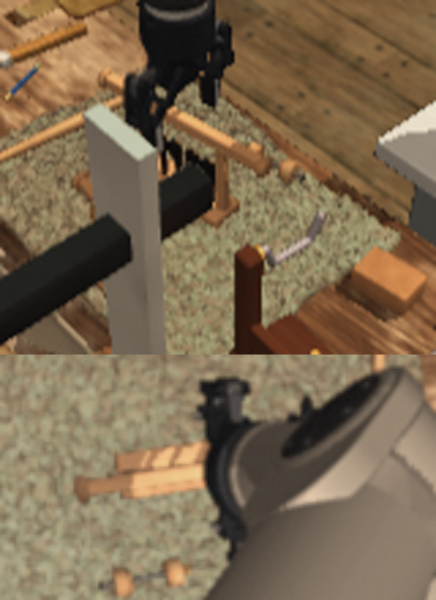

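The fingers straddle the rail at its middle: it runs between them at about (160,115) in the picture, with the rack undisturbed. I'll close the gripper.

Emit:
carry_out(grip_force=60, commands=[{"angular": [0,0,0],"gripper": 0.04,"xyz": [0,0,0]},{"angular": [0,0,0],"gripper": 0.03,"xyz": [0,0,0]},{"angular": [0,0,0],"gripper": 0.02,"xyz": [0,0,0]},{"angular": [0,0,0],"gripper": 0.01,"xyz": [0,0,0]},{"angular": [0,0,0],"gripper": 0.005,"xyz": [0,0,0]},{"angular": [0,0,0],"gripper": 0.005,"xyz": [0,0,0]},{"angular": [0,0,0],"gripper": 0.005,"xyz": [0,0,0]},{"angular": [0,0,0],"gripper": 0.005,"xyz": [0,0,0]},{"angular": [0,0,0],"gripper": 0.005,"xyz": [0,0,0]},{"angular": [0,0,0],"gripper": 0.005,"xyz": [0,0,0]}])

```text
clock: 4.37
tool_pos: [392.3, -241.4, 116.5]
tool_rot: [0.0, 0.653, 0.757, 0.0]
contact_force: [1.2, -0.2, 1.4]
grip_width: 13.0
grip_force: 59.9
```

Emit:
carry_out(commands=[{"angular": [0,0,0],"gripper": 0.005,"xyz": [0,0,-0.01]},{"angular": [0,0,0],"gripper": 0.005,"xyz": [0,0,-0.02]},{"angular": [0,0,0],"gripper": 0.005,"xyz": [0,0,-0.02]},{"angular": [0,0,0],"gripper": 0.005,"xyz": [0,0,-0.02]},{"angular": [0,0,0],"gripper": 0.005,"xyz": [0,0,-0.02]},{"angular": [0,0,0],"gripper": 0.005,"xyz": [0,0,-0.02]},{"angular": [0,0,0],"gripper": 0.005,"xyz": [0,0,-0.02]},{"angular": [0,0,0],"gripper": 0.005,"xyz": [0,0,-0.02]},{"angular": [0,0,0],"gripper": 0.005,"xyz": [0,0,-0.02]},{"angular": [0,0,0],"gripper": 0.005,"xyz": [0,0,-0.02]},{"angular": [0,0,0],"gripper": 0.005,"xyz": [0,0,-0.01]},{"angular": [0,0,0],"gripper": 0.005,"xyz": [0,0,0]},{"angular": [0,0,0],"gripper": 0.005,"xyz": [0,0,0]}])

```text
clock: 5.45
tool_pos: [391.5, -241.2, 315.9]
tool_rot: [-0.0, 0.653, 0.757, 0.0]
contact_force: [0.8, 0.1, -2.2]
grip_width: 13.2
grip_force: 59.4
```

```bash
python3 - <<'E'
from h import *
import cv2
a=snapshot("side")[60:260,190:400]; b=snapshot("top")[150:280,310:490]
cv2.imwrite("pics/s2.png",np.hstack([cv2.resize(a,(400,380)),cv2.resize(b,(400,380))])[:,:,::-1])
print(robot.observe()["tool_pos"])
E
```

```text
[ 391.06784892 -240.65549774  314.89442842]
```

View pics/s2.png

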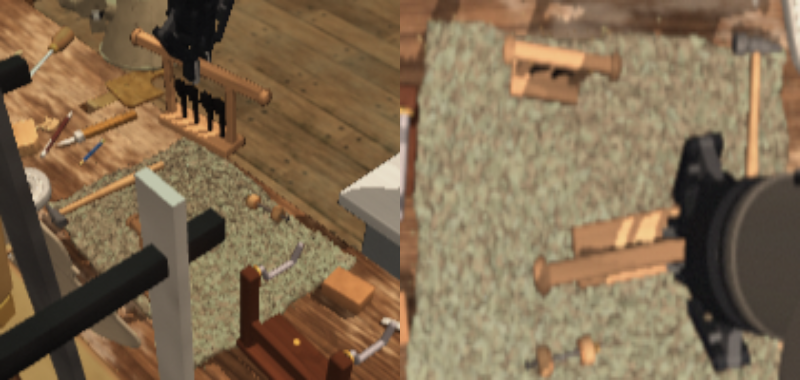

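The rack is held level, with knobs at side crop (138,36) and (265,96). I'll check how far the grip is from the rail's middle.

```bash
python3 - <<'E'
from h import *
a=ray("side",(262.5,79),314);b=ray("side",(329.1,110.5),314);c=ray("top",(373.5,243.7),314)
print(a,b,c,(a+b)/2,np.linalg.norm(a-b),np.degrees(np.arctan2(*(b-a)[1::-1])))
E
```

```text
[ 400.69927786 -360.86826114  314.        ] [ 366.89107235 -134.69032239  314.        ] [ 374.99852455 -130.00734989  314.        ] [ 383.7951751  -247.77929176  314.        ] 228.6907403855959 98.5014089327506
```

Emit:
carry_out(commands=[{"angular": [0,0,0.075],"gripper": 0.005,"xyz": [0,0,0]},{"angular": [0,0,0.075],"gripper": 0.005,"xyz": [0,0,0]},{"angular": [0,0,0.073],"gripper": 0.005,"xyz": [0,0,0]},{"angular": [0,0,0],"gripper": 0.005,"xyz": [0,0,0]}])

```text
clock: 5.88
tool_pos: [391.2, -240.7, 314.9]
tool_rot: [-0.001, 0.734, 0.68, -0.001]
contact_force: [-0.8, 0.0, -3.0]
grip_width: 13.1
grip_force: 59.4
```

Emit:
carry_out(commands=[{"angular": [0,0,0],"gripper": 0.005,"xyz": [0.01,0.001,0]},{"angular": [0,0,0],"gripper": 0.005,"xyz": [0.02,0.0023,0]},{"angular": [0,0,0],"gripper": 0.005,"xyz": [0.02,0.0023,0]},{"angular": [0,0,0],"gripper": 0.005,"xyz": [0.02,0.0023,0]},{"angular": [0,0,0],"gripper": 0.005,"xyz": [0.02,0.0023,0]},{"angular": [0,0,0],"gripper": 0.005,"xyz": [0.02,0.0023,0]},{"angular": [0,0,0],"gripper": 0.005,"xyz": [0.02,0.0023,0]},{"angular": [0,0,0],"gripper": 0.005,"xyz": [0.02,0.0023,0]},{"angular": [0,0,0],"gripper": 0.005,"xyz": [0.02,0.0023,0]},{"angular": [0,0,0],"gripper": 0.005,"xyz": [0.02,0.0023,0]},{"angular": [0,0,0],"gripper": 0.005,"xyz": [0.02,0.0023,0]},{"angular": [0,0,0],"gripper": 0.005,"xyz": [0.02,0.0023,0]},{"angular": [0,0,0],"gripper": 0.005,"xyz": [0.02,0.0023,0]},{"angular": [0,0,0],"gripper": 0.005,"xyz": [0.02,0.0023,0]},{"angular": [0,0,0],"gripper": 0.005,"xyz": [0.02,0.0023,0]},{"angular": [0,0,0],"gripper": 0.005,"xyz": [0.02,0.0023,0]},{"angular": [0,0,0],"gripper": 0.005,"xyz": [0.01,0.001,0]},{"angular": [0,0,0],"gripper": 0.005,"xyz": [0,0,0]},{"angular": [0,0,0],"gripper": 0.005,"xyz": [0,0,0]}])

```text
clock: 7.47
tool_pos: [451.9, 74.4, 315.6]
tool_rot: [0.0, 0.733, 0.681, -0.001]
contact_force: [0.5, -1.0, -1.7]
grip_width: 13.5
grip_force: 59.4
```

```bash
python3 - <<'E'
from h import *
import cv2
a=snapshot("side")[100:300,280:440]; b=snapshot("top")[150:280,210:340]
cv2.imwrite("pics/s3.png",np.hstack([cv2.resize(a,(400,500),interpolation=2),cv2.resize(b,(400,500-100),interpolation=2)[:, :] if 0 else cv2.copyMakeBorder(cv2.resize(b,(400,400),interpolation=2),0,100,0,0,0)])[:,:,::-1])
print(robot.observe()["tool_pos"])
E
```

```text
[452.09390121  73.0724293  316.13784976]
```

View pics/s3.png

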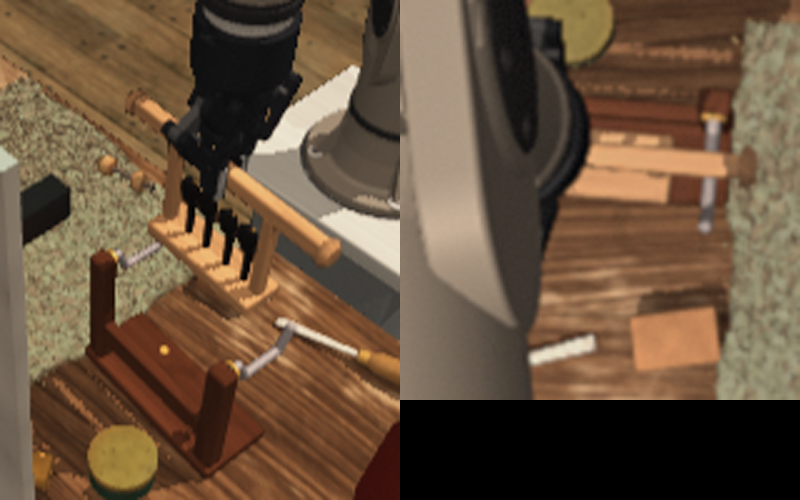

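The rack hovers over the hooks. Its knobs are at side crop (133,100) and (328,250) and top crop (741,165). The right hook runs from (713,118) to (705,228) in the top crop.

```bash
python3 - <<'E'
from h import *
np.set_printoptions(precision=1,suppress=True)
a=ray("side",(333.2,140),314);b=ray("side",(411.2,200),314);c=ray("top",(320.8,203.6),314)
print(a,b,c,(a+b)/2,np.linalg.norm(a-b),np.degrees(np.arctan2(*(b-a)[1::-1])))
T=lambda x,y:(210+(x-400)*.325,150+y*.325)
print(ray("top",T(713,118),167),ray("top",T(705,230),165))
S=lambda x,y:(280+x*.4,100+y*.4)
print(ray("side",S(125,262),167),ray("side",S(241,370),167),ray("side",S(287,325),165))
E
```

```text
[438.2 -46.3 314. ] [452.3 184.1 314. ] [445.  -37.1 314. ] [445.3  68.9 314. ] 230.89830982470238 86.49959222349756
[486.4 -19.9 167. ] [407.9 -14.8 165. ]
[485.1  -1.  167. ] [496.3 159.  167. ] [426.1 153.7 165. ]
```

Emit:
carry_out(commands=[{"angular": [0,0,0],"gripper": 0.005,"xyz": [0,0,0.01]},{"angular": [0,0,0],"gripper": 0.005,"xyz": [0,0,0.02]},{"angular": [0,0,0],"gripper": 0.005,"xyz": [0,0,0.02]},{"angular": [0,0,0],"gripper": 0.005,"xyz": [0,0,0.02]},{"angular": [0,0,0],"gripper": 0.005,"xyz": [0,0,0.02]},{"angular": [0,0,0],"gripper": 0.005,"xyz": [0,0,0.02]},{"angular": [0,0,0],"gripper": 0.005,"xyz": [0,0,0.01]},{"angular": [0,0,0],"gripper": 0.005,"xyz": [0,0,0]},{"angular": [0,0,0],"gripper": 0.005,"xyz": [0,0,0]}])

```text
clock: 8.32
tool_pos: [452.1, 74.4, 196.2]
tool_rot: [-0.0, 0.733, 0.68, -0.0]
contact_force: [1.1, 0.1, -1.6]
grip_width: 13.6
grip_force: 59.4
```

```bash
python3 - <<'E'
from h import *
import cv2
a=snapshot("side")[140:300,280:440]; b=snapshot("top")[150:280,210:340]
cv2.imwrite("pics/s4.png",np.hstack([cv2.resize(a,(400,400),interpolation=2),cv2.resize(b,(400,400),interpolation=2)])[:,:,::-1])
E
```

```text
(no output)
```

View pics/s4.png

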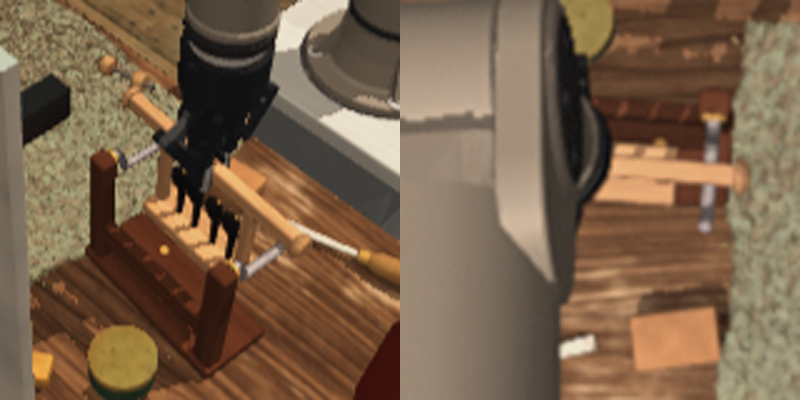

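The tray is between the hooks and the rail sits centred over the right hook at about (712,172) in the top crop. I'll lower it gently.

Emit:
carry_out(commands=[{"angular": [0,0,0],"gripper": 0.005,"xyz": [0,0,0.007]},{"angular": [0,0,0],"gripper": 0.005,"xyz": [0,0,0.007]},{"angular": [0,0,0],"gripper": 0.005,"xyz": [0,0,0.007]},{"angular": [0,0,0],"gripper": 0.005,"xyz": [0,0,0.007]},{"angular": [0,0,0],"gripper": 0.005,"xyz": [0,0,0.006]},{"angular": [0,0,0],"gripper": 0.005,"xyz": [0,0,0.004]},{"angular": [0,0,0],"gripper": 0.005,"xyz": [0,0,0]},{"angular": [0,0,0],"gripper": 0.005,"xyz": [0,0,0]}])

```text
clock: 9.08
tool_pos: [452.2, 75.0, 158.0]
tool_rot: [-0.0, 0.733, 0.68, -0.0]
contact_force: [-0.0, -0.1, -2.3]
grip_width: 13.4
grip_force: 59.4
```

Emit:
carry_out(commands=[{"angular": [0,0,0],"gripper": 0.005,"xyz": [0,0,0.002]},{"angular": [0,0,0],"gripper": 0.005,"xyz": [0,0,0.002]},{"angular": [0,0,0],"gripper": 0.005,"xyz": [0,0,0]},{"angular": [0,0,0],"gripper": 0.005,"xyz": [0,0,0]}])

```text
clock: 9.42
tool_pos: [452.3, 75.1, 154.3]
tool_rot: [-0.0, 0.733, 0.68, 0.0]
contact_force: [-0.1, -0.5, -1.6]
grip_width: 13.5
grip_force: 59.4
```

Emit:
carry_out(commands=[{"angular": [0,0,0],"gripper": 0.005,"xyz": [0,0,0.0015]},{"angular": [0,0,0],"gripper": 0.005,"xyz": [0,0,0.0015]},{"angular": [0,0,0],"gripper": 0.005,"xyz": [0,0,0]},{"angular": [0,0,0],"gripper": 0.005,"xyz": [0,0,0]}])

```text
clock: 9.75
tool_pos: [452.2, 75.1, 151.2]
tool_rot: [-0.0, 0.733, 0.68, -0.0]
contact_force: [-0.5, -0.1, -2.3]
grip_width: 13.2
grip_force: 59.4
```

Emit:
carry_out(commands=[{"angular": [0,0,0],"gripper": 0.005,"xyz": [0,0,0.0015]},{"angular": [0,0,0],"gripper": 0.005,"xyz": [0,0,0]},{"angular": [0,0,0],"gripper": 0.005,"xyz": [0,0,0]}])

```text
clock: 10.0
tool_pos: [452.2, 75.1, 149.7]
tool_rot: [-0.0, 0.733, 0.68, -0.0]
contact_force: [0.4, -1.2, -2.2]
grip_width: 13.1
grip_force: 59.5
```

Emit:
carry_out(commands=[{"angular": [0,0,0],"gripper": 0.005,"xyz": [0,0,0.0015]},{"angular": [0,0,0],"gripper": 0.005,"xyz": [0,0,0]},{"angular": [0,0,0],"gripper": 0.005,"xyz": [0,0,0]}])

```text
clock: 10.25
tool_pos: [452.2, 75.1, 148.2]
tool_rot: [-0.0, 0.733, 0.68, -0.0]
contact_force: [0.6, 0.0, -2.1]
grip_width: 13.5
grip_force: 59.5
```

Emit:
carry_out(commands=[{"angular": [0,0,0],"gripper": 0.005,"xyz": [0,0,0.0015]},{"angular": [0,0,0],"gripper": 0.005,"xyz": [0,0,0]},{"angular": [0,0,0],"gripper": 0.005,"xyz": [0,0,0]}])

```text
clock: 10.5
tool_pos: [452.2, 75.1, 146.7]
tool_rot: [-0.0, 0.733, 0.68, -0.0]
contact_force: [-0.4, 0.0, -2.0]
grip_width: 13.1
grip_force: 59.5
```

Emit:
carry_out(commands=[{"angular": [0,0,0],"gripper": 0.005,"xyz": [0,0,0.0015]},{"angular": [0,0,0],"gripper": 0.005,"xyz": [0,0,0]},{"angular": [0,0,0],"gripper": 0.005,"xyz": [0,0,0]}])

```text
clock: 10.75
tool_pos: [452.4, 75.1, 145.3]
tool_rot: [0.0, 0.733, 0.68, 0.0]
contact_force: [0.0, 0.9, -1.6]
grip_width: 12.8
grip_force: 59.6
```

Emit:
carry_out(commands=[{"angular": [0,0,0],"gripper": 0.005,"xyz": [0,0,0.0015]},{"angular": [0,0,0],"gripper": 0.005,"xyz": [0,0,0]},{"angular": [0,0,0],"gripper": 0.005,"xyz": [0,0,0]}])

```text
clock: 11.0
tool_pos: [452.4, 75.1, 145.2]
tool_rot: [-0.0, 0.733, 0.68, 0.0]
contact_force: [-3.3, -0.2, 7.7]
grip_width: 13.2
grip_force: 61.1
```

```bash
python3 - <<'E'
from h import *
import cv2
a=snapshot("side")[140:260,300:420]; b=snapshot("top")[150:280,210:340]
cv2.imwrite("pics/s5.png",np.hstack([cv2.resize(a,(400,400),interpolation=2),cv2.resize(b,(400,400),interpolation=2)])[:,:,::-1])
E
```

```text
(no output)
```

View pics/s5.png

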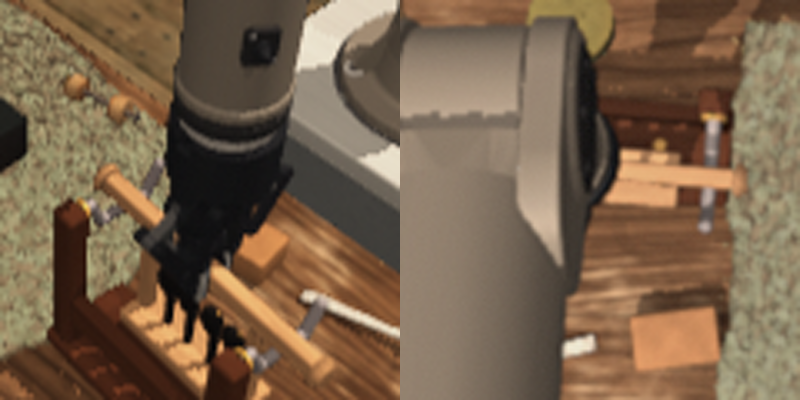

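The rail is seated in both hooks, and the upward force has jumped by about 10 N. I'll open the gripper and retreat straight up.

Emit:
carry_out(commands=[{"angular": [0,0,0],"gripper": 0.02,"xyz": [0,0,0]},{"angular": [0,0,0],"gripper": 0.03,"xyz": [0,0,0]},{"angular": [0,0,0],"gripper": 0.045,"xyz": [0,0,0]},{"angular": [0,0,0],"gripper": 0.06,"xyz": [0,0,0]},{"angular": [0,0,0],"gripper": 0.06,"xyz": [0,0,0]},{"angular": [0,0,0],"gripper": 0.06,"xyz": [0,0,0]},{"angular": [0,0,0],"gripper": 0.06,"xyz": [0,0,-0.01]},{"angular": [0,0,0],"gripper": 0.06,"xyz": [0,0,-0.02]},{"angular": [0,0,0],"gripper": 0.06,"xyz": [0,0,-0.02]},{"angular": [0,0,0],"gripper": 0.06,"xyz": [0,0,-0.02]},{"angular": [0,0,0],"gripper": 0.06,"xyz": [0,0,-0.03]},{"angular": [0,0,0],"gripper": 0.06,"xyz": [0,0,-0.03]},{"angular": [0,0,0],"gripper": 0.06,"xyz": [0,0,-0.03]},{"angular": [0,0,0],"gripper": 0.06,"xyz": [0,0,0]},{"angular": [0,0,0],"gripper": 0.06,"xyz": [0,0,0]},{"angular": [0,0,0],"gripper": 0.06,"xyz": [0,0,0]}])

```text
clock: 12.43
tool_pos: [452.0, 75.0, 303.7]
tool_rot: [-0.0, 0.733, 0.68, -0.0]
contact_force: [-0.1, 0.3, -0.9]
grip_width: 60.1
grip_force: 0.0
```

```bash
python3 - <<'E'
from h import *
import cv2
a=snapshot("side")[120:280,280:440]; b=snapshot("top")[150:280,210:340]
cv2.imwrite("pics/s6.png",np.hstack([cv2.resize(a,(400,400),interpolation=2),cv2.resize(b,(400,400),interpolation=2)])[:,:,::-1])
E
```

```text
(no output)
```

View pics/s6.png

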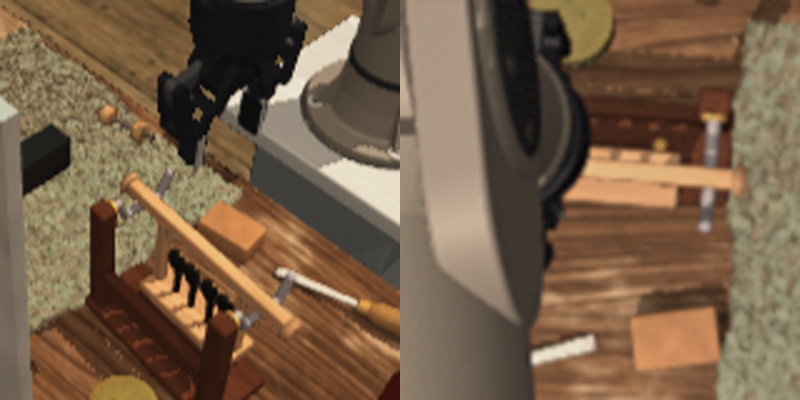

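The rack hangs in both hooks, with knobs at about (130,183) and (288,327), and the gripper is clear. I'll let it settle, check that it's still, then hand in.

Emit:
carry_out(commands=[{"angular": [0,0,0],"gripper": 0.06,"xyz": [0,0,0]},{"angular": [0,0,0],"gripper": 0.06,"xyz": [0,0,0]},{"angular": [0,0,0],"gripper": 0.06,"xyz": [0,0,0]},{"angular": [0,0,0],"gripper": 0.06,"xyz": [0,0,0]},{"angular": [0,0,0],"gripper": 0.06,"xyz": [0,0,0]},{"angular": [0,0,0],"gripper": 0.06,"xyz": [0,0,0]},{"angular": [0,0,0],"gripper": 0.06,"xyz": [0,0,0]},{"angular": [0,0,0],"gripper": 0.06,"xyz": [0,0,0]},{"angular": [0,0,0],"gripper": 0.06,"xyz": [0,0,0]},{"angular": [0,0,0],"gripper": 0.06,"xyz": [0,0,0]},{"angular": [0,0,0],"gripper": 0.06,"xyz": [0,0,0]},{"angular": [0,0,0],"gripper": 0.06,"xyz": [0,0,0]},{"angular": [0,0,0],"gripper": 0.06,"xyz": [0,0,0]},{"angular": [0,0,0],"gripper": 0.06,"xyz": [0,0,0]},{"angular": [0,0,0],"gripper": 0.06,"xyz": [0,0,0]},{"angular": [0,0,0],"gripper": 0.06,"xyz": [0,0,0]}])

```text
clock: 13.87
tool_pos: [452.3, 75.1, 303.8]
tool_rot: [0.0, 0.733, 0.68, -0.0]
contact_force: [-0.6, 0.1, 1.0]
grip_width: 59.8
grip_force: 0.0
```

```bash
python3 - <<'E'
from h import *
f=[snapshot("side")[180:280,320:410].astype(int) for _ in range(6)]
print([int((abs(x-f[0]).max(2)>40).sum()) for x in f])
print(robot.close_job())
E
```

```text
[0, 0, 0, 0, 0, 0]
the job is handed in; nothing more can be done
None
```

The long rack is hanging at rest in both hooks, the short rack was not touched, and I handed the job in at about 14 s; no verdict came back.

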